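# Work a sagging bolt past its bent keeper and hold the locker gate ajar

## Robot

A 6-joint arm with a two-finger parallel gripper is mounted at the origin on a cart in front of the work surface, level with it; the furniture and walls round the work are solid. World frame = base frame: x ahead of the robot, y to its left, z up, the work surface at z = 0. Lengths are in m, angles in rad, forces in N, time in s.
With the tool pointing down it reaches from about 0.375 to 0.9 m from the base axis. Payload 3.1 kg.
Tool frame: the origin (TCP) lies at the very end of the fingers, on their centre line; the grasp point (between the pads) lies 19 mm behind it; y points along the fingers, x is the direction in which the jaws open and shut, and the axes are right-handed (so a half turn about y gives the same grasp; the last joint's range is limited). The gripper opens to 87 mm and grips with 3 to 60 N. Pads are 19 mm wide; open, the fingers measure 117 mm over their backs; the gripper's body (75 mm by 190 mm) begins 51 mm behind the grasp point.
Start: joints at [-0.178, 0.527, 1.433, -0, 1.181, -0.178], TCP at [0.625, 0, 0.223] pointing down, gripper open.
Joint ranges: [-3.08, 3.08], [-0.75, 2.2], [0.22, 2.44], [-1.43, 4.57], [0, 2.65], [-2.85, 2.85]. Speed limits (rad/s): [2.79, 2.79, 3.14, 3.14, 3.14, 3.14].

## Interface

Orientations are given as a unit quaternion [x, y, z, w].
In Python, from rig import robot gives the robot as it stands.
- The arm moves only by the shell command python3 -m creep 'ROWS' [FORCE]. ROWS is JSON, a list of rows, each a list of 3 entries, a list of its own where there are three numbers: the shift along the tool's x, y, z in mm, then the turn about the tool's y in rad, then the opening, from 0 (shut) to 1 (fully open). A call has 1 to 8 rows; each row shifts and turns the commanded pose from where the row before left it, along the tool's axes as they then stand; what a row does not reach is not made up. A row lasts 1/10 s, in which the tool goes at most 50 mm and 8.59 degrees, less where a joint would pass 70% of its speed; a pose out of reach is approached as far as the arm can. A call with a gripper value outside its range is refused whole. The fingers move at their own pace and stop on an object; FORCE is the grip in N (left out, the last holds). Time passes only in rows, so rows that do not move let the fingers close. It gives the time, the measured TCP pose, the force and the opening at its end, in the units of the state.
- robot.get_obs(): the state, without advancing time (a new reading comes with each control period).
- robot.camera(name): name is "scene" or "side" or "wrist"; returns a dict with "pixels" (400x640x3 uint8, red, green, blue), "fx", "fy", "cx", "cy" (pixels), "k1" (the pictures are not rectified: a ray, as slopes to the right and down, at radius r is drawn at 1 + k1 r^2 times it, then the intrinsics apply), "position" and "rotation" of the camera in the world. Camera axes: x right, y up, looking along -z (the intrinsics and any distortion apply to the point x, -y, -z); pixel columns grow to the right and rows downward; lengths in m; the calibration is good to about 2 mm. A picture is of the moment at which its call begins. There is no depth.
- robot.hand_in(): hands the job in, once; it reports no verdict.
The state is a dict: "time": time; "q": joint angles; "joint_velocities": joint speeds; "joint_torque": joint torques, N m; "position": TCP position; "tool_rot": TCP orientation; "ft_force": force on the tool from outside, world axes, zero at the start; "moment": the same for the moment, N m; "grip_width": finger opening in m.
Only numpy, scipy, OpenCV 4.12 (cv2) and the standard library are available. Lean on these libraries where they do the work, as an engineer would, in place of code of your own. Each camera call takes 0.05 s, during which the arm holds its last target.

## Task

Open the gate of the small drying locker for me: its barrel bolt has sagged behind the bent lip of the keeper, so lift the bolt by its upright knob and, while it is lifted, pull it sideways clear of the keeper. Then swing the gate toward you to about 30 degrees and keep holding it ajar there, because it springs shut; the program finishes while the gripper is still holding the gate. Do not disturb the small things standing round the locker.

Things in the scene. Friction and masses are not known exactly. Their poses are not given: they have to be found in the camera images.
- locker: grey sheet-steel drying locker, 190 deep x 330 wide x 140 mm high, standing fixed on the worktop, with a barred steel gate across the whole front and two dental models inside. Origin: centre of its underside, on the worktop; x points from the gate to the back, y toward the hinge side (the left, seen from the robot), z up. It may stand turned by up to 0.25 rad.
- gate: the gate: barred steel leaf 298 wide, 12 thick, top edge 136 mm above the worktop. Origin: on its upright hinge axis, at worktop height; at rest its axes are those of the locker, and the leaf reaches from the hinge toward -y. Carries the bolt on its front.
- gate_swing (a joint): angle of the gate, rad: 0 shut, growing as its free edge swings out toward the robot (clockwise from above), stop at 1.2. A spring pulls it shut with 0.1 N m when shut, 0.4 N m at 0.5 rad (about 2 N at the knob). With the bolt's nose in the keeper it moves hardly 0.02 rad.
- gate_hinge (a point): point on the upright hinge axis of the gate, at the left front corner of the locker, 140 mm above the worktop. In the locker's frame it lies at x = -104, y = +150 mm. It does not move with the gate.
- bolt: steel barrel bolt on the gate's front: a level rod 12 mm thick, 230 long, along the locker's y (gate shut). Origin: on the rod's axis under its upright knob; sagged and shut 125 mm above the worktop, at locker x = -129, y = -80 mm. Its -y end, 100 mm from the knob, has a nose 10 long, 12 wide, reaching 16 below the axis. Two worn straps (tops 154 mm up) guide it either side of the knob.
- knob_top (a point): centre of the top face of the bolt's plain upright round knob, 14 mm thick, 78 mm above the rod's axis (203 mm above the worktop while sagged). Its upper 45 mm stand free above gate, straps, keeper and locker: pinch it there from above, in any direction; it can turn between the pads.
- bolt_slide (a joint): travel of the bolt along the gate, m: 0 fully in the keeper, growing toward the hinge (locker +y), stop at 0.050; friction 1.5 N. It starts at 0 to 0.005. With the bolt sagged the nose strikes the bent lip at about 0.012; the nose is out of the keeper's loop, and the gate free, from 0.020, and past the lip from 0.027.
- bolt_lift (a joint): height of the bolt over its sagged rest, m: 0 sagged, stop at 0.018. It falls back by its weight (0.15 kg) when let go. It must be over about 0.009 for the nose to pass over the lip.
- keeper_lip (a point): middle of the top edge of the keeper's bent lip (26 mm wide, 4 thick), 117 mm above the worktop, in the mouth of the keeper. The keeper is a steel plate on the right jamb of the locker with a strap loop, 12 mm wide along y, round the bolt; top of the loop 158 mm above the worktop.
- white_pot: bystander: white screw pot, 48 mm wide, 49 mm high, on the worktop left of the locker's front; origin under its centre
- segment: bystander: sawn stone model segment, 21 x 34 x 23 mm, on the worktop right of the locker's front; origin under its centre
- burner_cap: bystander: beige cap, 22 mm wide, 24 mm high, on the worktop right of the locker; origin under its centre

How it is judged:
On the way:
1. the bolt has been lifted over the bent lip and pulled clear of the keeper (value of joint bolt_slide above 0.018 m), for 0.1 s.
At the end, for the whole second after the job is handed in: The gate stands still at 0.3 to 0.8 rad (17 to 46 degrees), with the gripper's fingers holding the gate or its bolt (more than 0.8 N of contact), and none of the small things leans on it (value of joint gate_swing between 0.3 and 0.8 rad and velocity of joint gate_swing between -0.1 and 0.1 rad/s and contact force between the fingers and gate above 0.8 N and contact force between gate and white_pot below 0.1 N and contact force between gate and segment below 0.1 N and contact force between gate and burner_cap below 0.1 N); the arm keeps its last pose, push and grip.
It fails at once if the white pot is moved by more than 30 mm (distance of white_pot from where it was at the start of the episode above 0.03 m).
It fails at once if the stone segment is moved by more than 30 mm (distance of segment from where it was at the start of the episode above 0.03 m).
It fails at once if the beige cap is moved by more than 30 mm (distance of burner_cap from where it was at the start of the episode above 0.03 m).
It also fails if it takes over 32 s, if anything falls off the work surface, if the arm or the gripper's body presses on something with over 40 N, if the wrist force passes 120 N, or if a joint passes its speed limit or range.

## Working session

There is one attempt and no reset: what is moved stays moved. The work goes in short steps, Python scripts to look and compute and a shell command to move; the robot and the scene stay as the last step left them, time stands still between calls to the robot, and variables do not carry over. Pictures are saved under pics/ and viewed, and the job is handed in when it is done.

```bash
mkdir -p pics; ls; cat > h.py <<'E'
import numpy as np, cv2
from rig import robot
def cam(n,f=None):
    c=robot.camera(n)
    if f: cv2.imwrite('pics/'+f,cv2.cvtColor(c['pixels'],cv2.COLOR_RGB2BGR))
    return c
def ray(c,u,v):
    xd,yd=(u-c['cx'])/c['fx'],(v-c['cy'])/c['fy']
    x,y=xd,yd
    for _ in range(20):
        s=1+c['k1']*(x*x+y*y); x,y=xd/s,yd/s
    d=np.array(c['rotation'])@np.array([x,-y,-1.]); return np.array(c['position']),d/np.linalg.norm(d)
def onz(c,u,v,z):
    p,d=ray(c,u,v); return p+d*(z-p[2])/d[2]
def proj(c,P):
    q=np.array(c['rotation']).T@(np.array(P)-c['position']); x,y=q[0]/-q[2],-q[1]/-q[2]
    s=1+c['k1']*(x*x+y*y); return c['cx']+c['fx']*x*s,c['cy']+c['fy']*y*s
def tri(a,b):
    A=np.zeros((3,3));B=np.zeros(3)
    for p,d in(a,b):
        M=np.eye(3)-np.outer(d,d);A+=M;B+=M@p
    X=np.linalg.solve(A,B); return X,[np.linalg.norm((np.eye(3)-np.outer(d,d))@(X-p)) for p,d in(a,b)]
E
python3 - <<'E'
from h import *
np.set_printoptions(precision=4,suppress=True)
print(robot.get_obs())
for n in('scene','side','wrist'):
    c=cam(n,n+'1.png'); print(n,c['fx'],c['k1'],c['position'])
E
```

```text
pics
{'time': 0.0, 'q': array([-0.1785,  0.5285,  1.4339,  0.    ,  1.1814, -0.1785]), 'joint_velocities': array([ 0.0002, -0.0008, -0.0004, -0.001 ,  0.0007, -0.0004]), 'joint_torque': array([ -0.0005, -44.0045, -17.6594,   0.0633,   0.0583,  -0.0002]), 'position': array([0.6243, 0.0001, 0.2216]), 'tool_rot': array([-0.707 ,  0.0008,  0.0008,  0.7072]), 'ft_force': array([-0.0398,  0.6806, -0.8948]), 'moment': array([-0.0238, -0.0003, -0.0393]), 'grip_width': 0.08668357152613664}
scene 376.02383916726455 -0.04744505934584928 [-0.031  -0.3949  0.5891]
side 481.60787261043777 -0.009795754917875949 [0.3158 0.7817 0.8841]
wrist 281.55752285943055 -0.051215470841284784 [0.6236 0.0721 0.3825]
```

View pics/scene1.png

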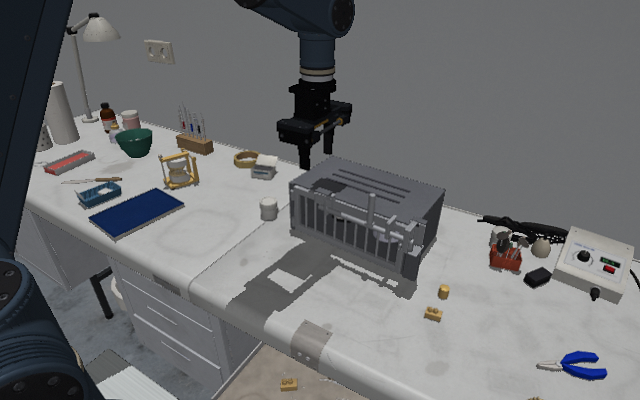

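View pics/side1.png

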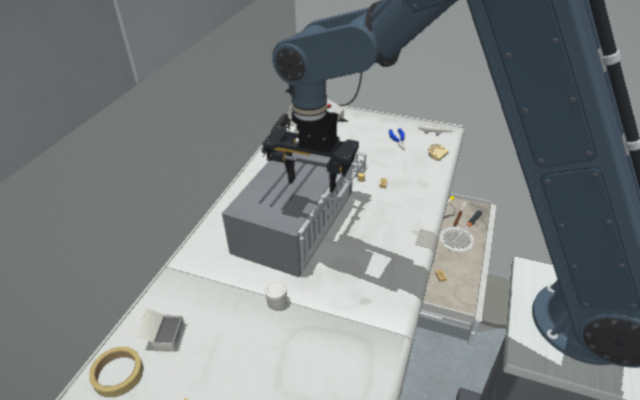

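View pics/wrist1.png

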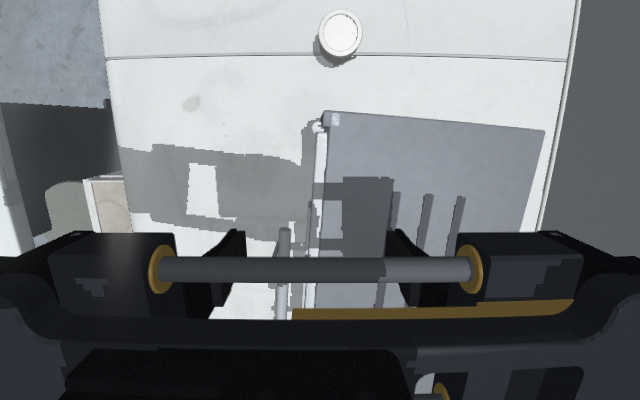

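```bash
python3 - <<'E'
import cv2
a=cv2.imread('pics/scene1.png')[150:340,260:460]
cv2.imwrite('pics/scene1z.png',cv2.resize(a,None,fx=3.1,fy=3.1,interpolation=cv2.INTER_CUBIC))
a=cv2.imread('pics/side1.png')[120:280,210:400]
cv2.imwrite('pics/side1z.png',cv2.resize(a,None,fx=3.5,fy=3.5,interpolation=cv2.INTER_CUBIC))
E
```

```text
(no output)
```

View pics/scene1z.png

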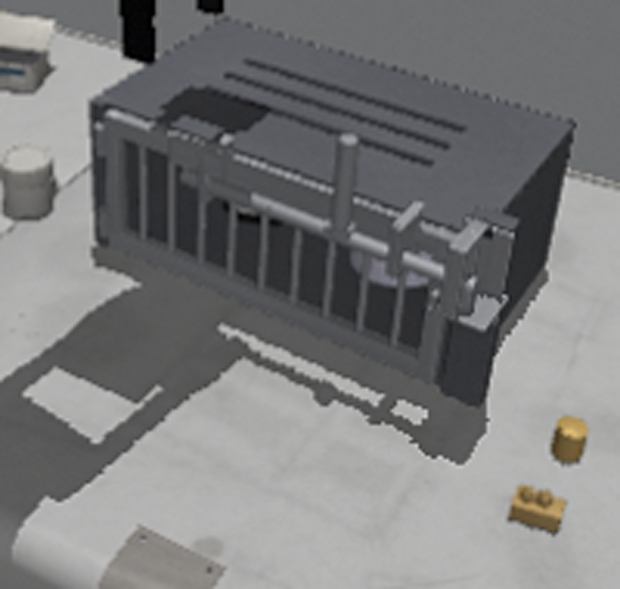

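View pics/side1z.png

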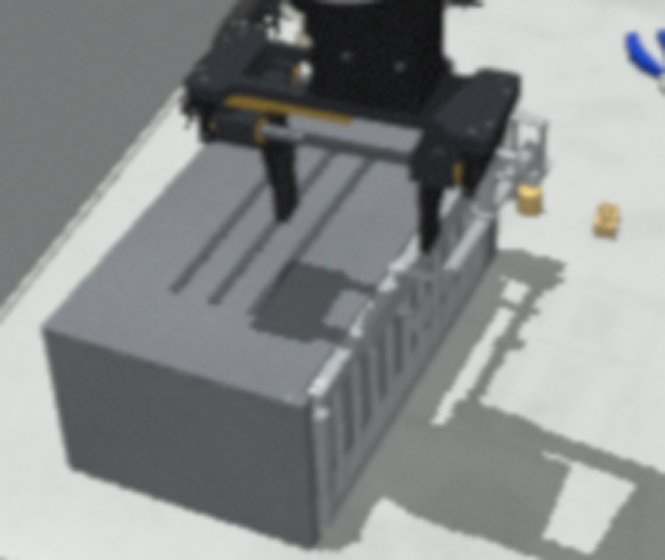

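The scene view shows the knob top at about (372,195). The top corners of the locker are at (290,183) left front, (332,156) left back and (445,190) right back.

```bash
python3 - <<'E'
from h import *
np.set_printoptions(precision=4,suppress=True)
c=cam('scene'); s=cam('side'); w=cam('wrist')
k=onz(c,372.3,194.7,.203); print('knob',k)
LF=onz(c,290,183.5,.14);LB=onz(c,331.6,156.8,.14);RB=onz(c,444.8,190,.14)
print(LF,LB,RB,np.linalg.norm((LB-LF)),np.linalg.norm(RB-LB))
for a,b in((LF,LB),(RB,LB)):
  d=b-a; print(np.arctan2(d[1],d[0]))
# side: 
f=lambda x,y:(210+x/3.5,120+y/3.5)
sLF=onz(s,*f(310,403),.14);sLB=onz(s,*f(45,327),.14);print('side',sLF,sLB,np.linalg.norm(sLB-sLF))
wLF=onz(w,325,111,.14);wLB=onz(w,544,130,.14);print('wrist',wLF,wLB,np.linalg.norm(wLB-wLF))
for a,b in((sLF,sLB),(wLF,wLB)):
  d=b-a; print(np.arctan2(d[1],d[0]))
# rod left end in wrist and scene
print('rodend w',onz(w,284,231,.131),'scene',onz(c,260+253/3.1,150+200/3.1,.125))
g=lambda x,y:onz(c,260+x/3.1,150+y/3.1,0)
print('cap',g(570,460),'seg',g(537,525),'pot',g(30,212))
E
```

```text
Traceback (most recent call last):
  File "h.py", line 14, in onz
    p,d=ray(c,u,v); return p+d*(z-p[2])/d[2]
        ~~~^^^^^^^
  File "h.py", line 12, in ray
    d=np.array(c['rotation'])@np.array([x,-y,-1.]); return np.array(c['position']),d/np.linalg.norm(d)
      ~~~~~~~~~~~~~~~~~~~~~~~^~~~~~~~~~~~~~~~~~~~~
ValueError: matmul: Input operand 1 has a mismatch in its core dimension 0, with gufunc signature (n?,k),(k,m?)->(n?,m?) (size 3 is different from 4)
```

Rotation is a quaternion, so I'll convert it.

```bash
sed -i "s/^    c=robot.camera(n)/    c=robot.camera(n); from scipy.spatial.transform import Rotation as R; c['rotation']=R.from_quat(c['rotation']).as_matrix()/" h.py; python3 - <<'E'
from h import *
np.set_printoptions(precision=4,suppress=True)
c=cam('scene'); s=cam('side'); w=cam('wrist')
k=onz(c,372.3,194.7,.203); print('knob',k)
LF=onz(c,290,183.5,.14);LB=onz(c,331.6,156.8,.14);RB=onz(c,444.8,190,.14)
print(LF,LB,RB,np.linalg.norm((LB-LF)),np.linalg.norm(RB-LB))
for a,b in((LF,LB),(RB,LB)):
  d=b-a; print(np.arctan2(d[1],d[0]))
f=lambda x,y:(210+x/3.5,120+y/3.5)
sLF=onz(s,*f(310,403),.14);sLB=onz(s,*f(45,327),.14);print('side',sLF,sLB,np.linalg.norm(sLB-sLF))
wLF=onz(w,325,111,.14);wLB=onz(w,544,130,.14);print('wrist',wLF,wLB,np.linalg.norm(wLB-wLF))
for a,b in((sLF,sLB),(wLF,wLB)):
  d=b-a; print(np.arctan2(d[1],d[0]))
print('rodend w',onz(w,284,231,.131),'scene',onz(c,260+253/3.1,150+200/3.1,.125))
g=lambda x,y:onz(c,260+x/3.1,150+y/3.1,0)
print('cap',g(570,460),'seg',g(537,525),'pot',g(30,212))
E
```

```text
knob [ 0.5815 -0.1579  0.203 ]
[0.6253 0.075  0.14  ] [0.8127 0.063  0.14  ] [ 0.7938 -0.2603  0.14  ] 0.18781878515489497 0.3238532588992298
-0.06388898705084299
1.5122617985392017
side [0.6265 0.0835 0.14  ] [0.8198 0.0741 0.14  ] 0.19358406256365265
wrist [0.6322 0.0834 0.14  ] [0.8232 0.0701 0.14  ] 0.19151570448596966
-0.04880049871397692
-0.0699505969876868
rodend w [ 0.5941 -0.0258  0.131 ] scene [ 0.5906 -0.0867  0.125 ]
cap [ 0.5883 -0.3386  0.    ] seg [ 0.5212 -0.3353  0.    ] pot [0.6378 0.1571 0.    ]
```

```bash
python3 -m creep '[[[-8,-10,-35],0,1],[[-8,-10,-35],0,1],[[-8,0,-35],0,1],[[-8,0,-35],0,1],[[-8,0,-35],0,1],[[-4,0,-45],0,1],[[0,0,0],0,1],[[0,0,0],0,1]]' 20; python3 - <<'E'
from h import *
w=cam('wrist','wrist2.png'); print(w['position'],robot.get_obs()['position']); print(proj(w,[.581,-.158,.203]))
E
```

```text
time: 1.25
position: [0.5807, -0.2209, 0.2424]
tool_rot: [-0.707, 0.001, -0.001, 0.707]
ft_force: [-0.5, 0.1, 0.4]
grip_width: 0.087
[ 0.57982776 -0.14903309  0.4032951 ] [ 0.58073414 -0.2196974   0.24236169]
(np.float64(316.6822844644504), np.float64(138.63914935695854))
```

View pics/wrist2.png

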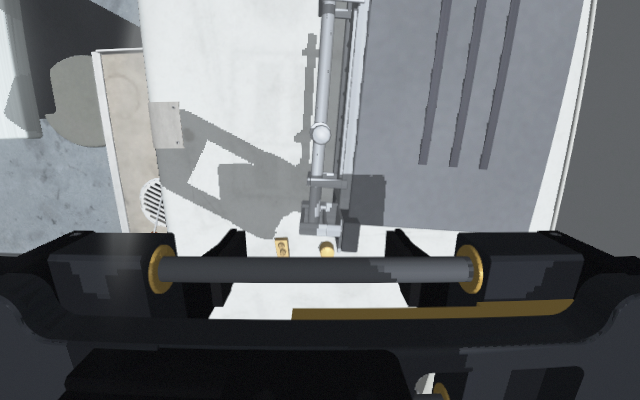

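The wrist view shows the knob top at about (321,132), just left of the locker roof. The prediction was (317,139). The bolt rod runs up the picture from it, and the keeper and cap are below it.

```bash
python3 - <<'E'
from h import *
w=cam('wrist');s=cam('scene','scene2.png')
K=onz(w,320.7,132,.203);print(K)
print(tri(ray(w,320.7,132),ray(s,372.3,194.7)))
a,b=onz(w,318,170,.131),onz(w,327,20,.131);print(a,b,np.arctan2(b[1]-a[1],b[0]-a[0])-np.pi/2)
print('tcp',robot.get_obs()['position'])
E
```

```text
[ 0.5837181  -0.15223995  0.203     ]
(array([ 0.58459275, -0.15432764,  0.20046236]), [np.float64(0.002192353514127546), np.float64(0.0021923535141275454)])
[ 0.58258084 -0.18985875  0.131     ] [ 0.59042485 -0.05826564  0.131     ] -0.059537601162870324
tcp [ 0.58095201 -0.21853551  0.24246252]
```

```bash
python3 -m creep '[[[0,0,0],0.06,1],[[0,0,25],0,1],[[0,0,25],0,1],[[-1,0,15],0,1],[[0,0,0],0,1],[[0,10,0],0,1],[[0,10,0],0,1],[[0,0,0],0,1]]' 20; python3 - <<'E'
from h import *
s=cam('scene','scene3.png');w=cam('side','side3.png')
a=s['pixels'][150:340,260:460,::-1];cv2.imwrite('pics/scene3z.png',cv2.resize(a,None,fx=3,fy=3,interpolation=cv2.INTER_CUBIC))
print(robot.get_obs()['position'])
E
```

```text
time: 2.2
position: [0.5825, -0.1554, 0.2202]
tool_rot: [-0.706, 0.023, -0.02, 0.707]
ft_force: [-1.7, -0.8, -0.1]
grip_width: 0.0869
[ 0.58344833 -0.15569593  0.22159404]
```

View pics/scene3z.png

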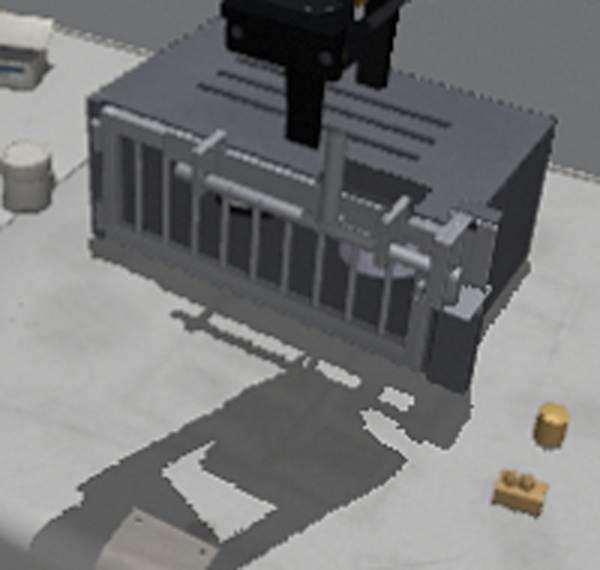

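The knob at zoomed (337,130) stands between the two fingers. I'll go down and close.

```bash
python3 -m creep '[[[0,14,0],0,1],[[0,14,0],0,1],[[0,14,0],0,1],[[0,13,0],0,1],[[0,0,0],0,1],[[0,0,0],0,0],[[0,0,0],0,0],[[0,0,0],0,0]]' 20;python3 -m creep '[[[0,0,0],0,0],[[0,0,0],0,0],[[0,0,0],0,0]]' 25; python3 - <<'E'
from h import *
s=cam('scene','scene4.png');w=cam('side','side3.png')
a=s['pixels'][150:340,260:460,::-1];cv2.imwrite('pics/scene4z.png',cv2.resize(a,None,fx=3,fy=3,interpolation=cv2.INTER_CUBIC))
E
```

```text
time: 3.1
position: [0.5844, -0.1553, 0.1684]
tool_rot: [0.707, -0.021, 0.022, -0.707]
ft_force: [0.4, -0.5, -0.6]
grip_width: 0.0705
time: 3.4
position: [0.584, -0.155, 0.1678]
tool_rot: [0.707, -0.021, 0.021, -0.707]
ft_force: [-0.2, -0.2, -0.1]
grip_width: 0.047
```

View pics/scene4z.png

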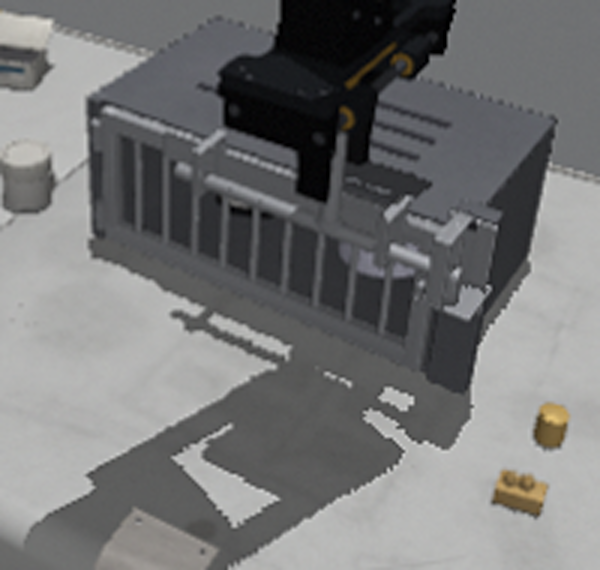

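```bash
python3 -m creep '[[[0,0,0],0,0],[[0,0,0],0,0],[[0,0,0],0,0],[[0,0,0],0,0],[[0,0,0],0,0],[[0,0,0],0,0]]' 25;  python3 - <<'E'
from h import *
s=cam('scene','scene5.png');w=cam('side','side3.png')
a=s['pixels'][150:340,260:460,::-1];cv2.imwrite('pics/scene5z.png',cv2.resize(a,None,fx=3,fy=3,interpolation=cv2.INTER_CUBIC))
E
```

```text
time: 4.1
position: [0.584, -0.155, 0.1676]
tool_rot: [0.707, -0.021, 0.021, -0.707]
ft_force: [0.6, 0.8, -0.0]
grip_width: 0.0131
```

View pics/scene5z.png

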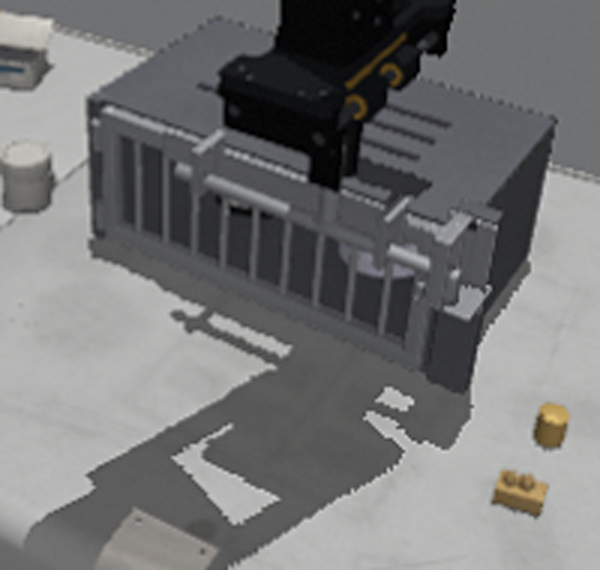

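The opening stopped at 13 mm, which matches the 14 mm knob, so it's gripped. I'll lift it 14 mm.

```bash
python3 -m creep '[[[0,0,0],0,0],[[0,-4,0],0,0],[[0,-4,0],0,0],[[0,-3,0],0,0],[[0,-3,0],0,0],[[0,0,0],0,0],[[0,0,0],0,0]]' 30;  python3 - <<'E'
from h import *
s=cam('scene','scene6.png')
a=s['pixels'][150:340,260:460,::-1];cv2.imwrite('pics/scene6z.png',cv2.resize(a,None,fx=3,fy=3,interpolation=cv2.INTER_CUBIC))
E
```

```text
time: 4.9
position: [0.584, -0.155, 0.1818]
tool_rot: [0.707, -0.021, 0.021, -0.707]
ft_force: [0.2, 0.2, -1.4]
grip_width: 0.0131
```

View pics/scene6z.png

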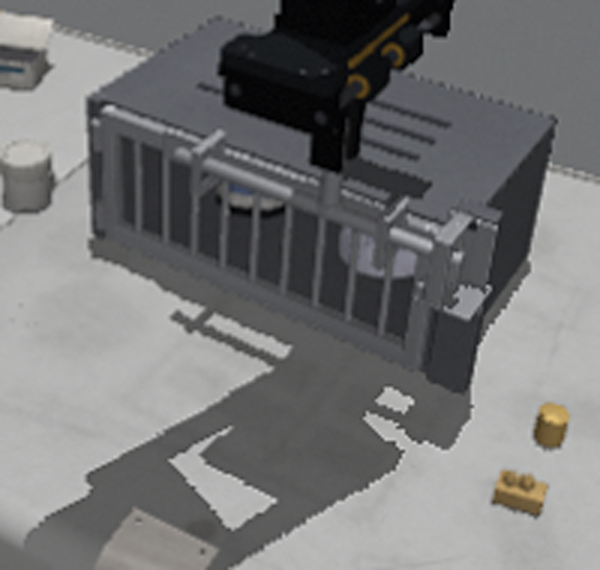

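The rod has risen with the fingers: it now sits above the bars and clears the lip, and the force is down by 1.4 N, the bolt's weight. Next I slide it 40 mm toward the hinge.

```bash
python3 -m creep '[[[0,0,6],0,0],[[0,0,7],0,0],[[0,0,7],0,0],[[0,0,7],0,0],[[0,0,7],0,0],[[0,0,6],0,0],[[0,0,0],0,0],[[0,0,0],0,0]]' 30;  python3 - <<'E'
from h import *
s=cam('scene','scene7.png')
a=s['pixels'][150:340,260:460,::-1];cv2.imwrite('pics/scene7z.png',cv2.resize(a,None,fx=3,fy=3,interpolation=cv2.INTER_CUBIC))
E
```

```text
time: 5.75
position: [0.5863, -0.1139, 0.1815]
tool_rot: [-0.706, 0.021, -0.021, 0.707]
ft_force: [1.1, 1.6, -1.8]
grip_width: 0.013
```

View pics/scene7z.png

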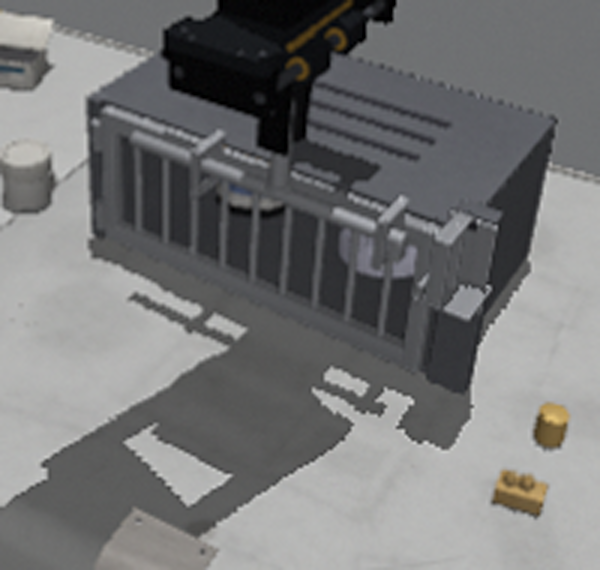

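The bolt's nose is now out of the keeper, with the rod end left of the keeper loop, and the travel is about 41 mm. I'll swing the gate along an arc about the hinge, starting with 0.1 rad as a test.

```bash
python3 -m creep '[[[-5,0,1],0.025,0],[[-7,0,1],0.035,0],[[-7,0,1],0.04,0],[[0,0,0],0,0]]' 35;  python3 - <<'E'
from h import *
s=cam('scene','scene8.png')
a=s['pixels'][150:340,260:460,::-1];cv2.imwrite('pics/scene8z.png',cv2.resize(a,None,fx=3,fy=3,interpolation=cv2.INTER_CUBIC))
E
```

```text
time: 6.2
position: [0.5664, -0.11, 0.1814]
tool_rot: [-0.705, 0.057, -0.056, 0.705]
ft_force: [1.7, 0.9, -2.1]
grip_width: 0.0129
```

View pics/scene8z.png

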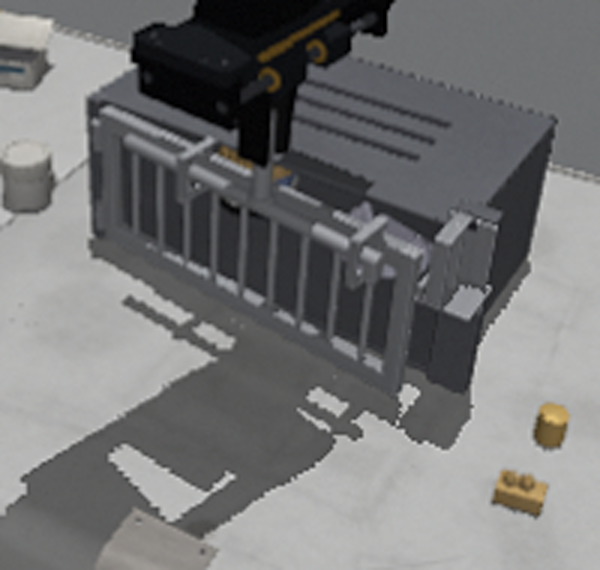

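The gate is opening cleanly and the free edge is clear of the keeper. I'll continue the arc.

```bash
python3 -m creep '[[[-9,0,1.5],0.05,0],[[-9.5,0,1.5],0.05,0],[[-9.5,0,1.5],0.05,0],[[-9.5,0,1.5],0.05,0],[[-9.5,0,1.5],0.05,0],[[-9.5,0,1.5],0.05,0],[[0,0,0],0,0],[[0,0,0],0,0]]' 35; python3 -m creep '[[[-9.5,0,1.5],0.05,0],[[-9.5,0,1.5],0.05,0],[[-4,0,1],0.02,0],[[0,0,0],0,0],[[0,0,0],0,0],[[0,0,0],0,0]]' 35; python3 - <<'E'
from h import *
s=cam('scene','scene9.png');d=cam('side','side9.png')
a=s['pixels'][150:340,260:460,::-1];cv2.imwrite('pics/scene9z.png',cv2.resize(a,None,fx=3,fy=3,interpolation=cv2.INTER_CUBIC))
print(robot.get_obs())
E
```

```text
time: 7.05
position: [0.5173, -0.0867, 0.1819]
tool_rot: [0.689, -0.16, 0.162, -0.688]
ft_force: [1.4, -1.5, -1.0]
grip_width: 0.013
time: 7.65
position: [0.4986, -0.0721, 0.1817]
tool_rot: [0.678, -0.202, 0.202, -0.677]
ft_force: [2.2, -1.6, -1.7]
grip_width: 0.0133
{'time': 7.75, 'q': array([-3.65412176e-01,  4.23841350e-01,  1.77742542e+00, -4.57505709e-04,
        9.39404282e-01,  2.14723418e-01]), 'joint_velocities': array([ 0.00187046, -0.00168604,  0.0050552 , -0.00219543,  0.00161819,
        0.00226976]), 'joint_torque': array([  0.7860361 , -35.78380823, -12.76617408,   0.25886569,
         0.67925708,  -0.05546601]), 'position': array([ 0.49842698, -0.07196954,  0.1816283 ]), 'tool_rot': array([ 0.677749  , -0.20183816,  0.20246832, -0.67743947]), 'ft_force': array([ 2.88801599, -1.96778769, -1.51732243]), 'moment': array([-0.26790048, -0.25457425, -0.02182565]), 'grip_width': 0.012762669768468947}
```

View pics/scene9z.png

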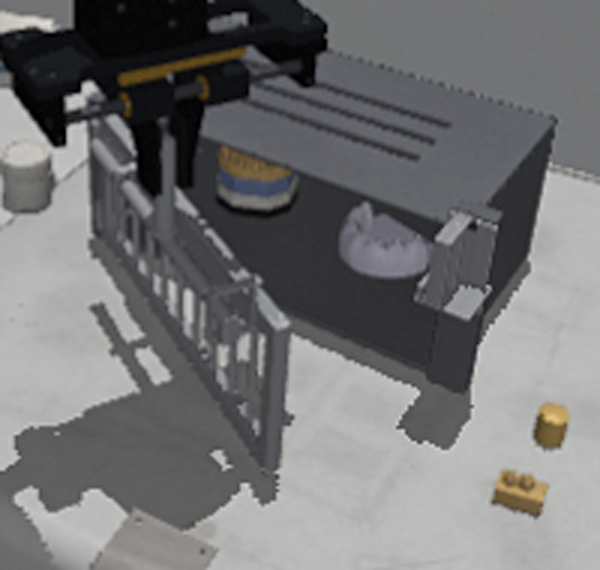

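View pics/side9.png

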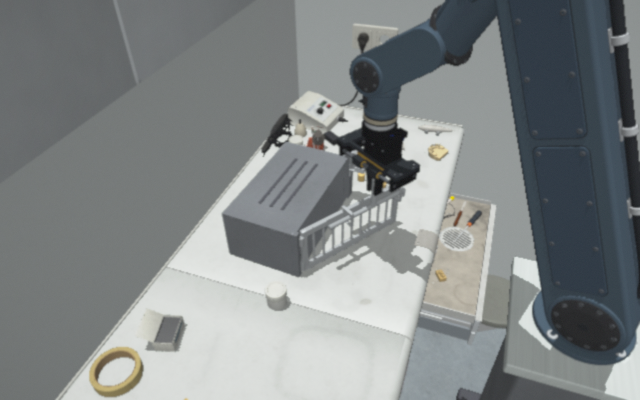

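The gate stands clearly ajar. The knob's arc about the hinge gives about 0.53 rad. The pot, segment and cap haven't moved in the pictures. As a last check I'll measure the gate's top free corner at zoomed (278,322), then hand in.

```bash
python3 - <<'E'
from h import *
s=cam('scene')
e=onz(s,260+278/3,150+322/3,.136); h=np.array([.619,.068])
r=e[:2]-h; print(e,np.linalg.norm(r),np.arctan2(-r[0],-r[1])-.06)
g=lambda x,y:onz(s,260+x/3,150+y/3,0)
print(g(551,445),g(520,508),g(28,205))
print(robot.hand_in(), robot.get_obs()['time'])
E
```

```text
[ 0.46097648 -0.17774435  0.136     ] 0.29216728209912324 0.5114670746755372
[ 0.58820707 -0.33821178  0.        ] [ 0.52133578 -0.33548559  0.        ] [0.63747619 0.15811182 0.        ]
the job is handed in; nothing more can be done
the job is handed in; nothing more can be done
```

The gate is open at about 30 degrees and the job is handed in, with the gripper still holding the bolt's knob. I lifted the bolt about 14 mm, pulled it about 41 mm toward the hinge clear of the keeper, and swung the gate toward the robot.

- **Gate angle:** about 0.53 rad from the knob's arc round the hinge, and 0.51 rad from the free edge seen in the scene camera. Both are inside the 0.3 to 0.8 rad range. The measured radius to the free edge was 292 mm, against 298 mm given.
- **Grip:** the fingers are 13 mm apart on the 14 mm knob, with the grip set to 35 N. The tool felt about 3.5 N sideways, in the direction of the closing spring, and the arm was still.
- **Small things:** the pot, segment and cap are within about 1 mm of where they were first measured.
- **Time:** the clock stood at about 7.8 s at hand-in.

The first sightings of the knob from the scene and wrist cameras differed by about 6 mm along y. I went in at the point between them, and the pinch held. No check failed, and hand-in gives no verdict.

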